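Charge the wood mill, fit its bayonet lid and hold it at pulse

TASK

Tip all six chunks of rotten oak from the scoop into the mill's bowl and set the empty scoop back down upright on the bench. Then drop the mill's lid into its two slots, turn it clockwise against the spring about half way to the lock, to the dome mark (pulse), and finish there with the lid still gripped and held at pulse: let go and the spring turns it back, and it must never be turned as far as the lock click, which would leave the mill running on its own. Leave the other things on the bench where they are.

Things in the scene. Friction and masses are not known exactly. Their poses are not given: they have to be found in the camera images.
- mill: Electric mill for rotten wood, fixed: a round white housing 136 mm across at the foot, 110 mm high, open at the top. Origin: centre of its underside, z up. The steel collar at the top (120 mm outside) has an inward flange, 4 mm thick, with an opening 92 mm across and, on the mill's +x and -x sides, a slot about 20 mm wide (reaching out to 103 mm across) for each of the lid's two lugs.
- mill_mouth (a point): Centre of the mill's mouth, on its axis at the collar's top face, 110 mm above the bench; axes as the mill's: +x and -x point at the two slots.
- mill_bowl (a point): Centre of the floor of the mill's bowl, 52 mm below the mouth; the bowl is 76 mm across at the floor and 90 mm at the top, with a small blade in the middle.
- slot_mark (a point): Narrow raised black bar on the collar's rim and outside, at the slot on the mill's -x side, 57 mm from the axis; the same again on the other side.
- pulse_mark (a point): Raised black dome on the collar's rim and outside, 0.65 rad (37 degrees) clockwise from the slot mark seen from above: where the lid's arrow points at pulse. The same again on the other side.
- lock_mark (a point): Raised black square block on the collar, 1.25 rad (72 degrees) clockwise from the slot mark: the lock, where the lid would click in. The same again on the other side.
- run_switch (a joint): Sprung run switch under the flange, pushed by the lid's lugs: 0 as the lid goes in, grows (rad) as the lid turns clockwise seen from above; it reads the lid's turn less up to 0.07 of play, about 0.58 at the dome. The spring returns the lid with 0.1 N m at 0 and 0.2 N m at 0.6. From 0.95 the lock's spring pins resist (0.6 N m); past 1.1 it clicks in and stays.
- lid: The mill's grey lid, right way up on the bench: plug 87 mm across and 12 mm high; cap disc 108 mm across, 12 to 17 mm up; on it an upright grip bar 64 x 14 mm, up to 42.5 mm. Origin: centre of the plug's underside (12 mm below the mouth when seated); x runs along the bar, with two lugs (14 mm wide, 99 mm over both) and black arrow tips at +x and -x; a half turn makes no difference. About 0.12 kg.
- scoop: Cast aluminium hand scoop, 200 mm long, with six chunks of wood in it. Origin: under the middle of its floor; +x towards the pouring lip, z up. Trough 80 mm long, 54 mm wide inside, floor 3 mm, walls 40 mm high; at +x a ramp rises at 20 degrees to the open lip. Handle: a bar 16 x 16 mm from x = -40 to -121 mm, 16 to 32 mm up. About 0.10 kg.
- scoop_handle (a point): Point on the scoop's handle where it is best gripped across (16 mm), 70 mm behind the scoop's origin (-x) and 24 mm above its underside.
- scoop_lip (a point): Middle of the scoop's pouring lip, 78 mm ahead (+x) of the scoop's origin and 17 mm above its underside; the lip is 54 mm wide.
- dropper: Bystander: small brown dropper bottle, 33 mm across, 102 mm high; origin under its middle.
- hygrometer: Bystander: grey dial hygrometer, a puck 60 mm across and 19 mm high; origin under its middle.
- label_roll: Bystander: roll of blank labels, 55 mm across and 25 mm high; origin under its middle.
- chunk_0_mid (a point): Middle of one of the six chunks of rotten oak in the scoop, each about 20 x 16 x 14 mm, 11 g.
- chunk_1_mid (a point): Middle of one of the six chunks of rotten oak in the scoop, each about 20 x 16 x 14 mm, 11 g.
- chunk_2_mid (a point): Middle of one of the six chunks of rotten oak in the scoop, each about 20 x 16 x 14 mm, 11 g.
- chunk_3_mid (a point): Middle of one of the six chunks of rotten oak in the scoop, each about 20 x 16 x 14 mm, 11 g.
- chunk_4_mid (a point): Middle of one of the six chunks of rotten oak in the scoop, each about 20 x 16 x 14 mm, 11 g.
- chunk_5_mid (a point): Middle of one of the six chunks of rotten oak in the scoop, each about 20 x 16 x 14 mm, 11 g.

How it is judged:
On the way, in this order (a step that is already met when the one before it is completed fails the run):
1. all six chunks lie in the mill's bowl (horizontal distance between each of chunk_0_mid, chunk_1_mid, chunk_2_mid, chunk_3_mid, chunk_4_mid, chunk_5_mid and mill_mouth below 0.046 m and z of chunk_0_mid in the frame of mill_mouth between -0.056 and -0.01 m and z of chunk_1_mid in the frame of mill_mouth between -0.056 and -0.01 m and z of chunk_2_mid in the frame of mill_mouth between -0.056 and -0.01 m and z of chunk_3_mid in the frame of mill_mouth between -0.056 and -0.01 m and z of chunk_4_mid in the frame of mill_mouth between -0.056 and -0.01 m and z of chunk_5_mid in the frame of mill_mouth between -0.056 and -0.01 m), for 0.2 s.
2. the empty scoop stands upright on the bench, let go (angle between scoop's own z axis and vertical below 0.12 rad and height (world z) of scoop between -0.004 and 0.008 m and contact force between scoop and the fingers below 0.1 N and linear speed of scoop below 0.03 m/s), for 0.2 s.
3. the lid sits fully down in the mill's mouth, not yet turned (horizontal distance between lid and mill_mouth below 0.006 m and z of lid in the frame of mill_mouth between -0.016 and -0.0095 m and angle between lid's own z axis and vertical below 0.06 rad and value of joint run_switch below 0.25 rad), for 0.1 s.
At the end, for the whole second after the job is handed in: All chunks in the bowl; scoop upright on the bench (0.12 rad), untouched; lid seated (cap within 2.5 mm of the collar, centred to 6 mm, level to 0.06 rad), turned so the run switch stays at 0.40 to 0.80 rad, held there by the fingers (over 3 N on the lid) (all of step 1 and all of step 2 and horizontal distance between lid and mill_mouth below 0.006 m and z of lid in the frame of mill_mouth between -0.016 and -0.0095 m and angle between lid's own z axis and vertical below 0.06 rad and value of joint run_switch between 0.4 and 0.8 rad and contact force between lid and the fingers above 3 N); the arm keeps its last pose, push and grip.
It fails at once if the lid is turned as far as the lock click (run switch past 0.95 rad) (value of joint run_switch above 0.95 rad).
It fails at once if a bystander (dropper bottle, hygrometer or label roll) is pushed more than 40 mm away or the dropper bottle knocked over (distance of any of dropper, hygrometer, label_roll from where it was at the start of the episode above 0.04 m or angle between dropper's own z axis and vertical above 0.6 rad).
It also fails if it takes over 72 s, if anything falls off the work surface, if the arm or the gripper's body presses on something with over 40 N, if the wrist force passes 120 N, or if a joint passes its speed limit or range.

ROBOT

A 7-joint arm with a two-finger parallel gripper is mounted at the origin on a cart in front of the work surface, level with it; the furniture and walls round the work are solid. World frame = base frame: x ahead of the robot, y to its left, z up, the work surface at z = 0. Lengths are in m, angles in rad, forces in N, time in s.
With the tool pointing down it reaches from about 0.4 to 0.85 m from the base axis. Payload 10.4 kg.
Tool frame: the origin (TCP) lies midway between the tips of the shut fingers; the grasp point (between the pads) lies 19 mm behind it (manip.grasp_offset is the distance from the TCP to the grasp point, in m); z points along the fingers, y is the line along which they close (so a half turn about z gives the same grasp; the last joint's range is limited). The gripper opens to 85 mm and grips with 20 to 120 N. Pads are 22 mm wide; open, the fingers measure 114 mm over their backs; the gripper's body (76 mm by 85 mm) begins 54 mm behind the grasp point. The pads swing forward as they close: fully open they stand 13 mm farther back than shut.
Start: joints at [-1.186, 0.332, -0.065, 1.46, 0.022, 1.35, -0.088], TCP at [0.248, 0.574, 0.231] pointing down, gripper open.
Joint ranges: [-2.6, 2.6], [-0.5, 2.12], [-1.47, 1.34], [0.16, 2.42], [-1.27, 4.41], [0.06, 2.06], [-2.6, 2.6]. Speed limits (rad/s): [2.22, 2.22, 2.79, 2.79, 3.14, 3.14, 3.14].

INTERFACE

Orientations are given as a unit quaternion [x, y, z, w].
In Python, from workcell import manip gives the robot as it stands.
- The arm moves only by the shell command python3 jog.py 'ROWS' [FORCE]. ROWS is rows parted by semicolons, their numbers by spaces, 1 to 20 of them, each of 7 numbers: a rotation vector rx, ry, rz in rad, then dx, dy, dz in m, then the opening from 0.0 (shut) to 1.0 (fully open); each row is the pose to reach, as a shift and turn from the pose commanded when the command began, along the tool's axes at that moment; what a row does not reach only later rows make up. A row lasts 1/8 s, in which the tool goes at most 0.0625 m and 0.188 rad, less where a joint would pass 70% of its speed; a pose out of reach is approached as far as the arm can. The fingers move at their own pace and stop on an object; FORCE is the grip in N (left out, the last holds). Time passes only in rows, so rows that do not move let the fingers close. It prints the time, the measured TCP pose, the force, the opening and the grip force at its end.
- manip.get_obs(): the state, without advancing time (a new reading comes with each control period).
- manip.camera(name): name is "scene" or "top"; returns the picture (400x640x3 uint8, blue, green, red); there is no depth.
- manip.calibration(name): a dict with "fx", "fy", "cx", "cy" (pixels), "k1" (the pictures are not rectified: a ray, as slopes to the right and down, at radius r is drawn at 1 + k1 r^2 times it, then the intrinsics apply), "world_from_camera" (4x4, takes a point from camera to world coordinates). Camera axes: x right, y up, looking along -z (the intrinsics and any distortion apply to the point x, -y, -z); pixel columns grow to the right and rows downward; lengths in m; the calibration is good to about 2 mm. A picture is of the moment at which its call begins. calibration takes no time and is no camera call.
- manip.hand_in(): hands the job in; it is judged then, once.
The state is a dict: "clock": time; "joint_pos": joint angles; "joint_velocities": joint speeds; "tau": joint torques, N m; "position": TCP position; "ee_rot": TCP orientation; "ft_force": force on the tool from outside, world axes, zero at the start; "torque": the same for the moment, N m; "grip_width": opening from 0.0 (shut) to 1.0 (fully open); "grasp_force": force on a finger pad.
Only numpy, scipy, OpenCV 4.12 (cv2) and the standard library are available. Lean on these libraries where they do the work, as an engineer would, in place of code of your own. Each camera call takes 0.05 s, during which the arm holds its last target. There are 200 camera calls.

## Working session

There is one attempt and no reset: what is moved stays moved. The work goes in short steps, Python scripts to look and compute and a shell command to move; the robot and the scene stay as the last step left them, time stands still between calls to the robot, and variables do not carry over. Pictures are saved under pics/ and viewed, at most 10 in all, crops included, and the job is handed in when it is done.

```bash
ls; mkdir -p pics
python3 - <<'E'
from workcell import manip
import cv2
o=manip.get_obs();print(o)
for n in("scene","top"):
    cv2.imwrite(f"pics/{n}0.png",manip.camera(n));print(manip.calibration(n))
print(manip.grasp_offset)
E
```

```text
jog.py
pics
workcell.py
{'clock': 0.0, 'joint_pos': array([-1.18560498,  0.332877  , -0.06471572,  1.46096456,  0.02159306,
        1.34987613, -0.08849867]), 'joint_velocities': array([-3.90023191e-04, -1.74297670e-03, -5.31474930e-05,  4.68764476e-04,
        6.62329301e-04,  3.12577188e-04, -2.95820058e-04]), 'tau': array([-2.73621472e-04, -6.25425982e+01,  4.88485862e-02, -3.91615534e+01,
        1.59957289e-02,  9.81831254e-03,  1.38171151e-05]), 'position': array([0.24770814, 0.57340397, 0.23050166]), 'ee_rot': array([ 2.02468086e-01,  9.79288600e-01, -7.05059447e-04, -1.18020840e-04]), 'ft_force': array([ 0.40546587,  0.29507048, -0.073993  ]), 'torque': array([ 0.0186358 ,  0.00934563, -0.01899899]), 'grasp_force': 0.0, 'grip_width': 1.001627461640782}
{'fx': 437.67866771502645, 'fy': 437.67866771502645, 'cx': 323.98596703258016, 'cy': 203.96927995708904, 'k1': -0.06818466740399425, 'world_from_camera': array([[ 0.78816723,  0.36316955, -0.49689064,  0.08570406],
       [-0.61545109,  0.46045708, -0.63968682, -0.62535481],
       [-0.00351796,  0.80999207,  0.58643027,  0.67260743],
       [ 0.        ,  0.        ,  0.        ,  1.        ]])}
{'fx': 415.0786340038463, 'fy': 415.0786340038463, 'cx': 321.46474165258553, 'cy': 200.83871743345412, 'k1': 0.020050042802101955, 'world_from_camera': array([[ 1.14557755e-02,  9.93070995e-01, -1.16956247e-01,
         4.56754742e-01],
       [-9.99934162e-01,  1.14543815e-02, -6.84078449e-04,
        -3.80197594e-03],
       [ 6.60323005e-04,  1.16956383e-01,  9.93136833e-01,
         1.01968932e+00],
       [ 0.00000000e+00,  0.00000000e+00,  0.00000000e+00,
         1.00000000e+00]])}
0.0187
```
View pics/scene0.png

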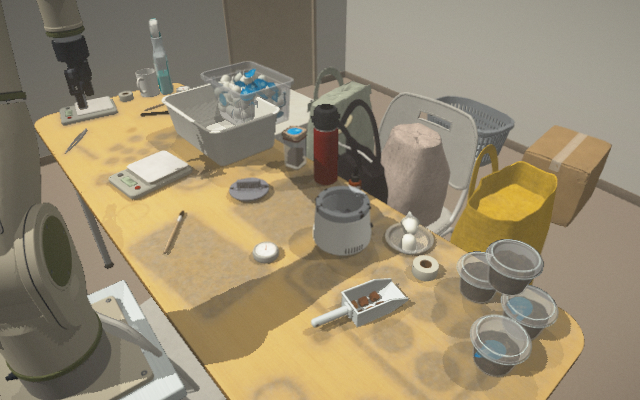

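View pics/top0.png

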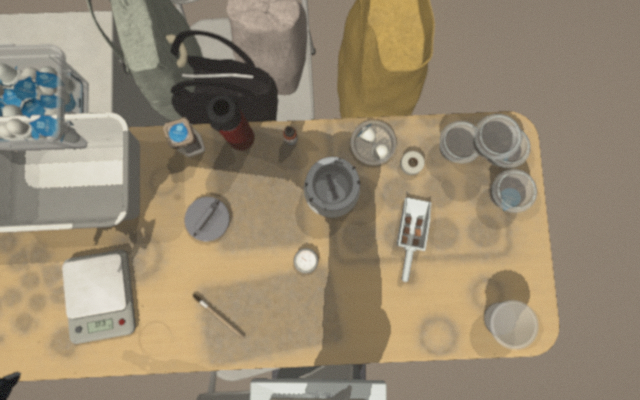

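The scene view shows the mill at (343,220), the lid at (250,189) and the scoop at (365,303). In the top view they are at (332,187), (207,218) and (412,235), with the handle end at (405,280). Next I'll enlarge these areas.

Run:
```python
import cv2,numpy as np
s=cv2.imread("pics/scene0.png");t=cv2.imread("pics/top0.png")
def c(im,x,y,w,h):return cv2.resize(im[y:y+h,x:x+w],(400 if w==h*4//3 else 400,300),interpolation=cv2.INTER_CUBIC)
m=np.vstack([np.hstack([c(t,292,150,80,60),c(t,172,190,80,60)]),np.hstack([c(t,360,190,100,75),c(s,300,170,90,68)])])
m=cv2.convertScaleAbs(m,alpha=1.3,beta=0)
cv2.imwrite("pics/crop1.png",m)
m=np.vstack([np.hstack([c(s,305,275,110,82),c(s,220,165,60,45)])])
cv2.imwrite("pics/crop2.png",m)
```

View pics/crop1.png

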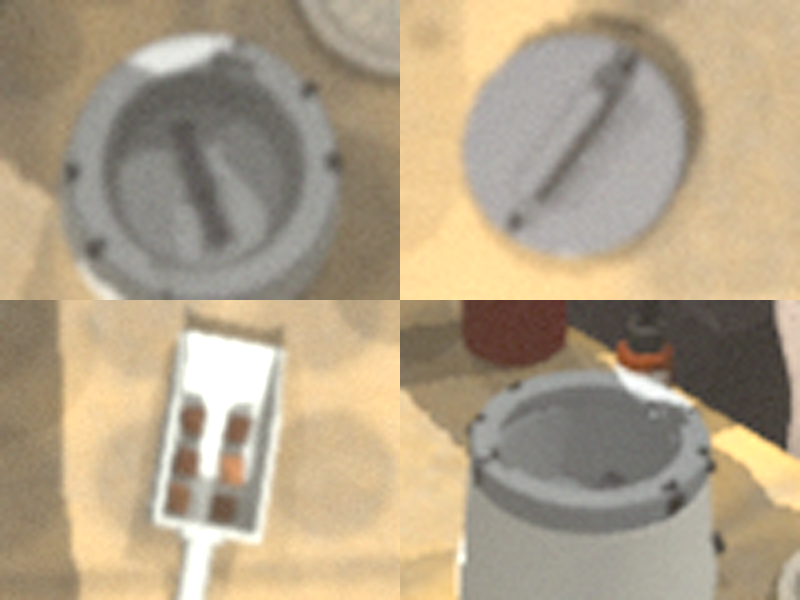

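View pics/crop2.png

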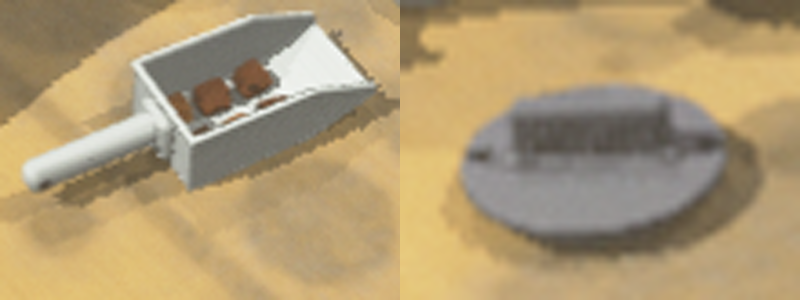

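Crop 1 shows dark marks on the collar in the top view near (354,168), (359,182), (306,184) and (311,199), and probably (340,163). The lid's arrow tips are at top (195,234) and (218,202). The scoop is upright with six chunks; in the top view its back corners are at (399,245) and (425,250) and its front corners at (407,199) and (431,202). I'll measure these with masks and rays.

```bash
cat > h.py <<'E'
import numpy as np,cv2
from workcell import manip
from scipy.spatial.transform import Rotation as R
C={n:manip.calibration(n) for n in("scene","top")}
def KD(c):return np.array([[c["fx"],0,c["cx"]],[0,c["fy"],c["cy"]],[0,0,1.]]),np.array([c["k1"],0,0,0.])
def ray(n,uv):
    c=C[n];K,d=KD(c)
    p=cv2.undistortPoints(np.array(uv,float).reshape(-1,1,2),K,d)[:,0]
    T=c["world_from_camera"]
    v=np.c_[p[:,0],-p[:,1],-np.ones(len(p))]@T[:3,:3].T
    return T[:3,3],v
def onto(n,uv,z):
    o,v=ray(n,uv);return o+v*((z-o[2])/v[:,2])[:,None]
def proj(n,P):
    c=C[n];K,d=KD(c);T=np.linalg.inv(c["world_from_camera"])
    q=np.atleast_2d(P)@T[:3,:3].T+T[:3,3];q=q*[1,-1,-1]
    return cv2.projectPoints(q,np.zeros(3),np.zeros(3),K,d)[0][:,0]
def tri(a,b):  # scene uv, top uv
    o1,v1=ray("scene",a);o2,v2=ray("top",b);out=[]
    for x,y in zip(v1,v2):
        s=np.linalg.lstsq(np.c_[x,-y],o2-o1,rcond=None)[0]
        p,q=o1+s[0]*x,o2+s[1]*y;out.append(np.r_[(p+q)/2,np.linalg.norm(p-q)])
    return np.array(out)
def blobs(im,mask,x,y,w,h,amin=3):
    m=np.zeros_like(mask);m[y:y+h,x:x+w]=mask[y:y+h,x:x+w]
    n,l,s,c=cv2.connectedComponentsWithStats(m.astype(np.uint8))
    return [(s[i,4],c[i].round(1)) for i in range(1,n) if s[i,4]>=amin]
E
python3 - <<'E'
from h import *
np.set_printoptions(precision=4,suppress=True)
s=cv2.imread("pics/scene0.png");t=cv2.imread("pics/top0.png")
g=lambda im:cv2.cvtColor(im,cv2.COLOR_BGR2GRAY)
for n,im,bx,th in(("top",t,(298,152,68,68),62),("scene",s,(308,180,70,50),62),("top",t,(184,194,46,50),75),("scene",s,(225,170,50,35),62)):
    print(n,bx,[ (a,tuple(c)) for a,c in blobs(im,g(im)<th,*bx,2)])
# triangulated
print("lid arrows",tri([(231.7,188.2),(266.2,186.3)],[(195,234.4),(218,202)]))
a=onto("top",[(195,234.4),(218,202)],.017);print(a,a.mean(0))
sc=lambda x,y:(305+x/3.636,275+y/3.659)
tp=lambda x,y:(360+x/4,190+(y-300)/4)
# scoop rear corners (top edges) & lip corners; scene: rear-left(135,65)... 
print("scoop",tri([sc(135,65),sc(190,135),sc(25,180),sc(312,18),sc(375,85)],[tp(157,520),tp(260,540),(405,281.5),tp(188,335),tp(283,348)]))
# scoop silhouettes masks
hsv=cv2.cvtColor(t,cv2.COLOR_BGR2HSV)
m=((hsv[...,1]<60)&(hsv[...,2]>120)).astype(np.uint8);mm=np.zeros_like(m);mm[190:290,385:440]=m[190:290,385:440]
for y in range(194,286,6):
    x=np.where(mm[y])[0];print(y,x.min() if len(x) else None,x.max() if len(x) else None)
E
```

```text
top (298, 152, 68, 68) []
scene (308, 180, 70, 50) [(np.int32(80), (np.float64(325.1), np.float64(181.6))), (np.int32(2), (np.float64(347.5), np.float64(180.0))), (np.int32(15), (np.float64(355.3), np.float64(180.5))), (np.int32(241), (np.float64(369.6), np.float64(186.5))), (np.int32(5), (np.float64(361.4), np.float64(215.8))), (np.int32(2), (np.float64(371.0), np.float64(224.5)))]
top (184, 194, 46, 50) []
scene (225, 170, 50, 35) []
lid arrows [[0.4898 0.2998 0.018  0.0005]
 [0.568  0.2481 0.0189 0.0021]]
[[0.4901 0.3    0.017 ]
 [0.5691 0.2481 0.017 ]] [0.5296 0.274  0.017 ]
scoop [[ 0.4699 -0.1868  0.0394  0.0002]
 [ 0.4583 -0.2448  0.0459  0.0018]
 [ 0.385  -0.2021  0.0254  0.0003]
 [ 0.5815 -0.2098  0.022   0.0007]
 [ 0.5737 -0.2666  0.0218  0.0021]]
194 None None
200 404 426
206 403 430
212 402 430
218 401 430
224 401 429
230 400 428
236 397 427
242 396 426
248 404 425
254 405 413
260 404 412
266 403 410
272 402 409
278 402 408
284 None None
```

Run:
```python
from h import *
np.set_printoptions(precision=4,suppress=True)
s=cv2.imread("pics/scene0.png");t=cv2.imread("pics/top0.png")
k=cv2.getStructuringElement(cv2.MORPH_ELLIPSE,(7,7))
for n,im,bx,th in(("top",t,(300,155,66,66),25),("scene",s,(310,180,70,55),25)):
    b=cv2.morphologyEx(cv2.cvtColor(im,cv2.COLOR_BGR2GRAY),cv2.MORPH_BLACKHAT,k)
    print(n,[(int(a),c.tolist()) for a,c in blobs(im,b>th,*bx,2)])
p4=np.array([(353.6,168),(358.6,182),(306,184.4),(311,199.4)])+0
P=onto("top",p4,.110);c=P.mean(0);print(P,c);d=P-c;print(np.hypot(d[:,0],d[:,1]),np.degrees(np.arctan2(d[:,1],d[:,0])))
print("handle",onto("top",[(409,254),(405.5,275)],.03),onto("top",[(409,254),(405.5,275)],.024))
```

```text
top [(4, [353.5, 167.5]), (3, [358.7, 181.7]), (7, [305.7, 184.0]), (2, [331.0, 183.5]), (2, [314.0, 184.5]), (3, [332.3, 188.7]), (17, [334.4, 194.3]), (3, [346.3, 195.3]), (13, [310.4, 199.2])]
scene [(2, [325.5, 189.0]), (2, [317.5, 196.0]), (3, [315.0, 199.0]), (22, [368.1, 207.2]), (26, [318.0, 209.1]), (2, [321.0, 204.5]), (25, [361.0, 214.9]), (12, [371.0, 224.5])]
[[ 0.6383 -0.0739  0.11  ]
 [ 0.6069 -0.0851  0.11  ]
 [ 0.6002  0.0315  0.11  ]
 [ 0.5668  0.02    0.11  ]] [ 0.6031 -0.0269  0.11  ]
[0.0588 0.0583 0.0585 0.0592] [-53.1212 -86.2178  92.825  127.7409]
handle [[ 0.4492 -0.2114  0.03  ]
 [ 0.4002 -0.2025  0.03  ]] [[ 0.4492 -0.2126  0.024 ]
 [ 0.3999 -0.2037  0.024 ]]
```

Run:
```python
from h import *
np.set_printoptions(precision=1,suppress=True)
for a in(-17.,-53,-88,-124):
    for q in(a,a+180):
        r=np.radians(q);p=np.array([[.603+.058*np.cos(r),-.027+.058*np.sin(r),.11]]);print(q,"scene",proj("scene",p),"top",proj("top",p))
s=cv2.imread("pics/scene0.png");t=cv2.imread("pics/top0.png")
f=lambda im,x,y,w,h:cv2.convertScaleAbs(cv2.resize(im[y:y+h,x:x+w],(800,300*0+ h*800//w),interpolation=cv2.INTER_CUBIC),alpha=1.5)
a=f(s,307,180,72,27)if 0 else cv2.resize(s[180:230,307:379],(400*2,555)) 
b=f(t,295,150,76,76)
m=np.hstack([cv2.resize(cv2.convertScaleAbs(s[180:236,307:379],alpha=1.5),(400,320),interpolation=cv2.INTER_CUBIC),cv2.resize(cv2.convertScaleAbs(t[150:226,295:371],alpha=1.3),(400,400),interpolation=cv2.INTER_CUBIC)[:320]]) if 0 else np.hstack([cv2.resize(cv2.convertScaleAbs(s[180:252,307:379],alpha=1.5),(400,400),interpolation=cv2.INTER_CUBIC),cv2.resize(cv2.convertScaleAbs(t[150:226,295:371],alpha=1.3),(400,400),interpolation=cv2.INTER_CUBIC)])
cv2.imwrite("pics/crop3.png",m)
```

```text
-17.0 scene [[366.4 195.1]] top [[340.2 159. ]]
163.0 scene [[318.1 206.1]] top [[324.5 208.2]]
-53 scene [[368.5 204.4]] top [[353.3 168.2]]
127 scene [[317.5 196.7]] top [[311.3 198.8]]
-88 scene [[360.9 212.5]] top [[358.6 182.8]]
92 scene [[325.8 189.3]] top [[306.3 184. ]]
-124 scene [[345.5 216.4]] top [[354.1 198.2]]
56 scene [[340.1 186.1]] top [[310.9 168.8]]
```

View pics/crop3.png

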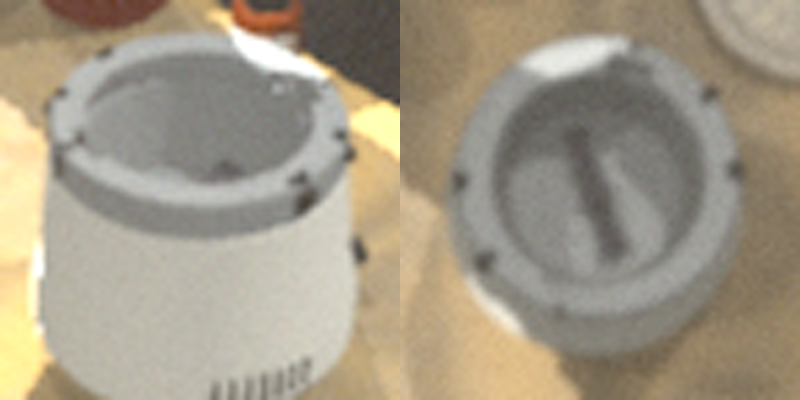

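Crop 3 and the scene marks agree on the layout: the slot is the narrow bar at scene (318,207), the dome at (317,196) / (368,205), and the lock block at (361,214). That gives a slot yaw of about −15.3°, a dome yaw of −52.5°, and a mill axis at (0.603, −0.027). I'll approach the scoop next.

```bash
cat >> h.py <<'E'
GO=.0187
def pose(G,psi,tilt=0):
    "grasp point G, heading psi deg (tool y at psi-90), tilt deg: fingers lean forward along heading"
    p,t=np.radians(psi),np.radians(tilt)
    z=np.array([np.sin(t)*np.cos(p),np.sin(t)*np.sin(p),-np.cos(t)])
    y=np.array([np.sin(p),-np.cos(p),0]);M=np.c_[np.cross(y,z),y,z]
    return np.array(G)+GO*z,R.from_matrix(M)
def rows(*T):
    o=manip.get_obs();p0=o["position"];R0=R.from_quat(o["ee_rot"])
    print("now",p0.round(4),"z",R0.as_matrix()[:,2].round(3),"j",o["joint_pos"].round(2),"t",round(o["clock"],1))
    for p,r in T:
        print(np.round(np.r_[(R0.inv()*r).as_rotvec(),R0.inv().apply(p-p0)],4).tolist())
E
python3 - <<'E'
from h import *
rows(pose((.45,.12,.25),40),pose((.45,.12,.25),-10.6),pose((.434,-.211,.25),-10.6),pose((.434,-.211,.25),-10.6,35))
E
```

```text
now [0.2478 0.5734 0.2306] z [-0.    -0.001 -1.   ] j [-1.19  0.33 -0.06  1.46  0.02  1.35 -0.09] t 0.1
[-0.0007, 0.0013, 2.0357, -0.3655, -0.336, -0.0003]
[-0.0001, 0.0019, 2.9188, -0.3655, -0.336, -0.0003]
[-0.0001, 0.0019, 2.9188, -0.4821, -0.6462, 0.0001]
[-0.8805, 0.1003, 2.7923, -0.4925, -0.6439, -0.0032]
```

```bash
python3 jog.py '0 0 1.5 -0.365 -0.336 0 1;0 0 1.5 -0.365 -0.336 0 1;0 0 1.5 -0.365 -0.336 0 1;0 0 1.5 -0.365 -0.336 0 1;0 0 1.5 -0.365 -0.336 0 1;0 0 1.5 -0.365 -0.336 0 1;0 0 1.5 -0.365 -0.336 0 1;0 0 1.5 -0.365 -0.336 0 1;0 0 2.9188 -0.482 -0.646 0 0.5;0 0 2.9188 -0.482 -0.646 0 0.5;0 0 2.9188 -0.482 -0.646 0 0.5;0 0 2.9188 -0.482 -0.646 0 0.5;0 0 2.9188 -0.482 -0.646 0 0.5;0 0 2.9188 -0.482 -0.646 0 0.5;0 0 2.9188 -0.482 -0.646 0 0.5;0 0 2.9188 -0.482 -0.646 0 0.5;0 0 2.9188 -0.482 -0.646 0 0.5'
python3 - <<'E'
from h import *
a=(.434,-.211)
rows(pose((*a,.15),-10.6,35),pose((*a,.029),-10.6,35))
E
```

```text
clock: 2.22
position: [0.4339, -0.2104, 0.2311]
ee_rot: [0.996, -0.092, -0.0, -0.0]
ft_force: [0.3, 0.1, -0.1]
grip_width: 0.497
grasp_force: 0.0
now [ 0.4339 -0.2104  0.2311] z [-0.  0. -1.] j [-0.37 -0.02  0.73  1.86  0.01  1.3  -1.4 ] t 2.2
[-0.0003, 0.6113, 0.0007, 0.0109, 0.0006, 0.0964]
[-0.0003, 0.6113, 0.0007, 0.011, 0.0007, 0.2174]
```

```bash
python3 jog.py '0 .6113 0 0.011 0 0.0964 0.5;0 .6113 0 0.011 0 0.0964 0.5;0 .6113 0 0.011 0 0.0964 0.5;0 .6113 0 0.011 0 0.0964 0.5;0 .6113 0 0.011 0 0.0964 0.5;0 .6113 0 0.011 0 0.0964 0.5'
python3 - <<'E'
from h import *
rows(pose((.434,-.211,.029),-10.6,35),pose((.434,-.211,.12),-10.6,35))
cv2.imwrite("pics/g1.png",manip.camera("scene")[180:380,240:480].repeat(2,0).repeat(2,1))
E
```

```text
clock: 2.98
position: [0.4448, -0.2131, 0.1352]
ee_rot: [0.949, -0.087, 0.3, 0.029]
ft_force: [0.0, 0.3, -0.6]
grip_width: 0.502
grasp_force: 0.0
now [ 0.4448 -0.2131  0.1352] z [ 0.565 -0.107 -0.818] j [ 0.11 -0.27  0.33  2.42 -0.17  0.39 -1.17] t 3.0
[0.0011, -0.0016, 0.002, -0.0701, -0.0004, 0.0993]
[0.0011, -0.0016, 0.002, -0.0178, -0.0002, 0.0249]
```

View pics/g1.png

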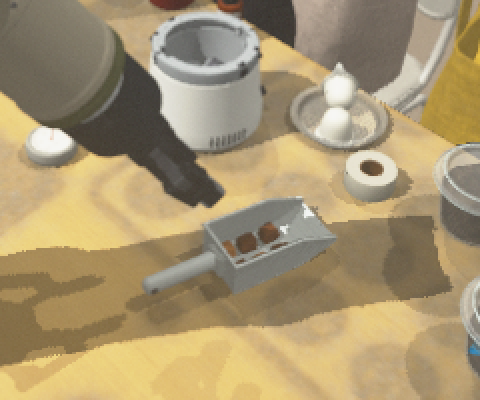

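The hand is above the handle at the planned tilt (fingers at crop (205,190), handle end at (150,285)), with joint 4 at its limit. I'll go down and check.

```bash
python3 jog.py '0 0 0 -0.0178 0 0.0249 0.5;0 0 0 -0.045 0 0.065 0.5;0 0 0 -0.070 0 0.0993 0.5;0 0 0 -0.070 0 0.0993 0.5;0 0 0 -0.070 0 0.0993 0.5'
python3 - <<'E'
from h import *
rows(pose((.434,-.211,.029),-10.6,35))
t=manip.camera("top")[170:300,340:470];s=manip.camera("scene")[240:370,290:420]
cv2.imwrite("pics/g2.png",cv2.resize(np.hstack([s,t]),(800,400),interpolation=cv2.INTER_CUBIC))
E
```

```text
clock: 3.65
position: [0.4354, -0.2248, 0.0555]
ee_rot: [0.958, -0.072, 0.272, 0.051]
ft_force: [-0.2, -0.2, -0.7]
grip_width: 0.499
grasp_force: 0.0
now [ 0.4354 -0.2248  0.0555] z [ 0.514 -0.138 -0.847] j [ 1.08 -0.02 -0.61  2.42 -0.57  0.23 -0.73] t 3.6
[0.0394, 0.0517, 0.0473, -0.0157, -0.0156, 0.0384]
```

View pics/g2.png

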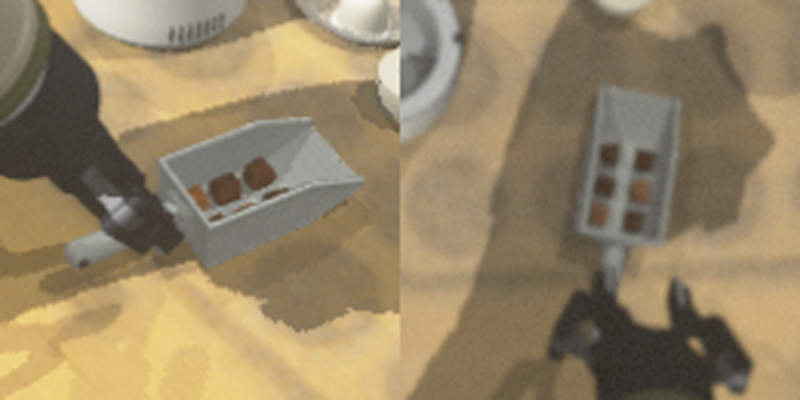

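The top view shows the hand off to the −y side of the handle, because joint 4 hit its limit. I'll back out and use a smaller tilt.

```bash
python3 jog.py '0 0 0 0 0 -0.05 0.5;0 0 0 0 0 -0.1 0.5;0 0 0 0 0 -0.1 0.5'
python3 - <<'E'
from h import *
rows(pose((.434,-.211,.12),-10.6,15),pose((.434,-.211,.029),-10.6,15))
E
```

```text
clock: 4.12
position: [0.3888, -0.2139, 0.1403]
ee_rot: [0.958, -0.073, 0.272, 0.05]
ft_force: [-1.0, -0.5, 2.0]
grip_width: 0.504
grasp_force: 0.0
now [ 0.3888 -0.2139  0.1403] z [ 0.515 -0.135 -0.847] j [ 1.62 -0.47 -0.91  2.42 -0.99  0.72 -0.37] t 4.1
[0.044, -0.297, 0.0368, 0.0215, -0.0125, 0.0579]
[0.044, -0.297, 0.0368, -0.0266, -0.0175, 0.135]
```

```bash
python3 jog.py '0.044 -0.297 0.0368 0.0215 -0.0125 0 0.5;0.044 -0.42 0.0368 0.0215 -0.0125 -0.04 0.5;0.044 -0.5 0.0368 0.05 0 -0.04 0.5;0.044 -0.5 0.0368 0.05 0 -0.04 0.5;0.044 -0.5 0.0368 0.05 0 -0.04 0.5;0.044 -0.5 0.0368 0.05 0 -0.04 0.5'
python3 - <<'E'
from h import *
rows(pose((.434,-.211,.25),-10.6,0),pose((.5,-.211,.25),-10.6,0),pose((.434,-.211,.12),-10.6,15),pose((.434,-.211,.029),-10.6,15))
E
```

```text
clock: 4.88
position: [0.4079, -0.2132, 0.1997]
ee_rot: [0.995, -0.096, 0.029, 0.005]
ft_force: [0.4, -0.2, -0.2]
grip_width: 0.501
grasp_force: 0.0
now [ 0.4079 -0.2132  0.1997] z [ 0.057 -0.015 -0.998] j [ 2.23 -0.5  -1.46  1.91 -0.55  1.28 -0.84] t 4.9
[0.004, -0.0584, -0.0064, 0.027, -0.007, -0.0301]
[0.004, -0.0584, -0.0064, 0.0917, -0.0196, -0.0264]
[0.0048, 0.2034, -0.0059, 0.0243, -0.0075, 0.0993]
[0.0048, 0.2034, -0.0059, 0.019, -0.0079, 0.1902]
```

```bash
python3 jog.py '0.004 -0.0584 0 0.06 0 -0.03 0.5;0.004 -0.0584 0 0.12 0 -0.03 0.5;0.004 -0.0584 0 0.2 0 -0.03 0.5;0.004 -0.0584 0 0.2 0 -0.03 0.5;0.004 -0.0584 0 0.2 0 -0.03 0.5'
python3 - <<'E'
from h import *
rows(pose((.5,-.211,.25),-10.6,0))
E
```

```text
clock: 5.5
position: [0.4512, -0.1922, 0.2812]
ee_rot: [0.995, -0.097, 0.025, 0.008]
ft_force: [0.5, -0.4, 0.1]
grip_width: 0.5
grasp_force: 0.0
now [ 0.4512 -0.1922  0.2812] z [ 0.049 -0.02  -0.999] j [ 2.22 -0.5  -1.47  1.72 -0.52  1.44 -0.95] t 5.5
[0.0107, -0.0517, -0.0086, 0.0488, 0.0085, 0.0526]
```

```bash
cat > k.py <<'E'
from h import *
from itertools import product
from scipy.optimize import least_squares
S=[([-1.18560498,.332877,-.06471572,1.46096456,.02159306,1.34987613,-.08849867],[.24770814,.57340397,.23050166]),
([-.37,-.02,.73,1.86,.01,1.3,-1.4],[.4339,-.2104,.2311]),([.11,-.27,.33,2.42,-.17,.39,-1.17],[.4448,-.2131,.1352]),
([1.08,-.02,-.61,2.42,-.57,.23,-.73],[.4354,-.2248,.0555]),([1.62,-.47,-.91,2.42,-.99,.72,-.37],[.3888,-.2139,.1403]),
([2.23,-.5,-1.46,1.91,-.55,1.28,-.84],[.4079,-.2132,.1997]),([2.22,-.5,-1.47,1.72,-.52,1.44,-.95],[.4512,-.1922,.2812])]
ZR=np.array([[0,0,-1],[0,0,-1],[.565,-.107,-.818],[.514,-.138,-.847],[.515,-.135,-.847],[.057,-.015,-.998],[.049,-.02,-.999]])
def fk(q,sg,p):
    h,l1,l2,lt,a,b,c=p
    r=lambda ax,i:R.from_euler(ax,sg[i]*q[i])
    A=r('z',0);x=np.array([0,0,h])+A.apply([a,0,0]);A=A*r('y',1)*r('z',2);x=x+A.apply([b,0,l1])
    A=A*r('y',3)*r('z',4);x=x+A.apply([c,0,l2]);A=A*r('y',5)*r('z',6);x=x+A.apply([0,0,lt]);return x,A
if __name__=="__main__":
    best=[]
    for sg in product([-1],[1],[1,-1],[1],[1,-1],[1],[1,-1]):
        f=lambda p:np.concatenate([np.r_[fk(q,sg,p)[0]-x,.3*(fk(q,sg,p)[1].as_matrix()[:,2]-z)] for (q,x),z in zip(S,ZR)])
        o=least_squares(f,[.3,.4,.4,.3,0,0,0]);best.append((o.cost,sg,o.x.round(3)))
    for b in sorted(best,key=lambda b:b[0])[:3]:print(b)
E
python3 k.py
```

```text
(np.float64(0.0030063979055918602), (-1, 1, -1, 1, -1, 1, 1), array([ 0.167,  0.421,  0.446,  0.283,  0.002,  0.028, -0.056]))
(np.float64(0.0030063979055918615), (-1, 1, -1, 1, -1, 1, -1), array([ 0.167,  0.421,  0.446,  0.283,  0.002,  0.028, -0.056]))
(np.float64(0.15320420940052829), (-1, 1, -1, 1, 1, 1, -1), array([-0.048,  0.406,  0.36 ,  0.146,  0.008,  0.105, -0.136]))
```

```bash
cat > k.py <<'E'
from k0 import S,ZR
from h import *
from scipy.optimize import least_squares
LO=np.array([-2.6,-.5,-1.47,.16,-1.27,.06,-2.6]);HI=np.array([2.6,2.12,1.34,2.42,4.41,2.06,2.6])
def fk(q,p):
    h,l1,l2,lt,a,b,c,d,o=p
    r=lambda ax,i:R.from_euler(ax,(-q[i] if ax=='z' else q[i]))
    A=r('z',0);x=np.array([a*0,0,h])+A.apply([a,0,0]);A=A*r('y',1)*r('z',2);x=x+A.apply([b,0,l1])
    A=A*r('y',3);x=x+A.apply([c,0,0]);A=A*r('z',4);x=x+A.apply([0,0,l2]);A=A*r('y',5);x=x+A.apply([d,0,0]);A=A*R.from_euler('z',-q[6]+o);x=x+A.apply([0,0,lt]);return x,A
def fit():
    xr0=R.from_quat([.20246,.97929,-.0007,-.0001]).as_matrix()
    Q=[(.20246,.97929,-.0007,-.0001),(.996,-.092,0,0),(.949,-.087,.3,.029),(.958,-.072,.272,.051),(.958,-.073,.272,.05),(.995,-.096,.029,.005),(.995,-.097,.025,.008)]
    def f(p):return np.concatenate([np.r_[fk(q,p)[0]-x,.3*(R.from_quat(k).inv()*fk(q,p)[1]).as_rotvec()] for (q,x),k in zip(S,Q)])
    return min((least_squares(f,[.3,.42,.4,.25,0,0,0,0,o]) for o in(0,1.57,3.1,-1.57)),key=lambda o:o.cost)
def err(q,P,p):
    x,A=fk(q,p);return np.r_[P[0]-x,.3*(P[1]*A.inv()).as_rotvec()]
def jac(q,P,p):
    e=err(q,P,p);return e,np.array([(e-err(q+1e-5*np.eye(7)[i],P,p))/1e-5 for i in range(7)]).T
def follow(q,targets,p,lam=.02):
    for P in targets:
        for _ in range(60):
            e,J=jac(q,P,p);n=np.linalg.norm(e);e=e*min(1,.02/max(n,1e-9))
            q=np.clip(q+J.T@np.linalg.solve(J@J.T+lam**2*np.eye(6),e),LO,HI)
        print(np.round(q,2),"err",np.round(np.linalg.norm(err(q,P,p)),4))
    return q
E
sed 's/^if __name__/if 0 and __name__/' <<<''
python3 - <<'E'
s=open('k.py').read()
E
cat > k0.py <<'E'
import numpy as np
S=[([-1.18560498,.332877,-.06471572,1.46096456,.02159306,1.34987613,-.08849867],[.24770814,.57340397,.23050166]),
([-.37,-.02,.73,1.86,.01,1.3,-1.4],[.4339,-.2104,.2311]),([.11,-.27,.33,2.42,-.17,.39,-1.17],[.4448,-.2131,.1352]),
([1.08,-.02,-.61,2.42,-.57,.23,-.73],[.4354,-.2248,.0555]),([1.62,-.47,-.91,2.42,-.99,.72,-.37],[.3888,-.2139,.1403]),
([2.23,-.5,-1.46,1.91,-.55,1.28,-.84],[.4079,-.2132,.1997]),([2.22,-.5,-1.47,1.72,-.52,1.44,-.95],[.4512,-.1922,.2812])]
ZR=0
E
python3 - <<'E'
from k import *
o=fit();p=o.x;print(o.cost,p.round(4));np.save("p.npy",p)
print(np.round([[np.linalg.norm(fk(q,p)[0]-x)] for q,x in S],4).ravel())
q=np.array(manip.get_obs()["joint_pos"])
for name,T in {"y+":[pose((.45,0,.3),-10,0),pose((.45,.25,.3),-10,0),pose((.65,.25,.3),-10,0),pose((.6,-.1,.3),-10,0)],
 "yaw+":[pose((.45,.2,.3),50,0),pose((.65,.2,.3),50,0),pose((.65,-.1,.3),-10,0)],"up":[pose((.5,-.1,.45),-10,30),pose((.65,.0,.35),-10,30),pose((.6,-.1,.3),-10,0)]}.items():
    print(name);follow(q,T,p)
print("hist");follow(np.array(S[1][0]),[pose((.434,-.211,.12),-10.6,35),pose((.434,-.211,.029),-10.6,35)],p)
E
```

```text
0.0034745240669061535 [ 0.1526  0.3838  0.4404  0.2407  0.0131  0.0036 -0.062  -0.0261  1.5687]
[0.0467 0.0502 0.0331 0.0113 0.0136 0.0223 0.0176]
y+
[ 1.62 -0.5  -1.26  1.8  -0.47  1.52 -1.32] err 0.0
[ 1.47 -0.5  -1.47  1.62 -0.55  1.55 -1.81] err 0.0567
[ 2.1  -0.5  -1.47  1.26 -0.81  1.66 -1.65] err 0.3378
[ 2.45 -0.5  -1.47  1.42 -0.72  1.62 -1.09] err 0.2153
yaw+
[ 1.44 -0.5  -1.47  1.68 -0.5   1.52 -0.7 ] err 0.0057
[ 2.14 -0.5  -1.47  1.29 -0.79  1.65 -0.53] err 0.3173
[ 2.55 -0.5  -1.47  1.32 -0.81  1.66 -1.07] err 0.2805
up
[ 1.68 -0.5  -1.01  1.64 -0.66  1.3  -1.09] err 0.0
[ 2.06 -0.5  -1.47  1.53 -0.76  1.08 -1.28] err 0.1283
[ 2.45 -0.5  -1.47  1.42 -0.7   1.61 -1.1 ] err 0.2171
hist
[-0.46 -0.2   0.97  2.41 -0.14  0.28 -1.08] err 0.0
[-0.24  0.12  0.76  2.42 -1.27  0.26  0.09] err 0.0514
```

```bash
cat >> k.py <<'E'
def fk(q,p):
    o=np.reshape(p[:24],(8,3));A=R.identity();x=o[0].copy()
    for i in range(7):
        A=A*R.from_euler('zyzyzyz'[i],(-q[i]+(p[24] if i==6 else 0)) if i%2==0 else q[i]);x=x+A.apply(o[i+1])
    return x,A
P0=np.zeros(25);P0[2]=.3;P0[3*3+2]=.42;P0[3*5+2]=.4;P0[3*7+2]=.25;P0[24]=1.57
def fit(S,Q):
    f=lambda p:np.concatenate([np.r_[fk(q,p)[0]-x,.3*(R.from_quat(k).inv()*fk(q,p)[1]).as_rotvec()] for (q,x),k in zip(S,Q)]+[.003*(p-P0)])
    return least_squares(f,P0)
Q=[(.20246,.97929,-.0007,-.0001),(.996,-.092,0,0),(.949,-.087,.3,.029),(.958,-.072,.272,.051),(.958,-.073,.272,.05),(.995,-.096,.029,.005),(.995,-.097,.025,.008)]
E
python3 - <<'E'
from k import *
o=fit(S,Q);p=o.x;print(o.cost,p[:24].reshape(8,3).round(3));np.save("p.npy",p)
print(np.round([[np.linalg.norm(fk(q,p)[0]-x),np.linalg.norm((R.from_quat(k).inv()*fk(q,p)[1]).as_rotvec())] for (q,x),k in zip(S,Q)],4))
q0=np.array(manip.get_obs()["joint_pos"])
import io,contextlib
rng=np.random.default_rng(0);res=[]
for i in range(60):
    W=[];
    for _ in range(2):
        r=rng.uniform(.4,.65);a=rng.uniform(-.6,.7);W.append(((r*np.cos(a),r*np.sin(a),rng.uniform(.25,.55)),rng.uniform(-70,90),rng.uniform(-40,60)))
    with contextlib.redirect_stdout(io.StringIO()):
        q=follow(q0,[pose(*w) for w in W]+[pose((.6,-.1,.3),-10,0)],p)
    res.append((abs(q[2])+np.linalg.norm(err(q,pose((.6,-.1,.3),-10,0),p))*20,q.round(2),[np.round(np.r_[w[0],w[1:]],2).tolist() for w in W]))
for r in sorted(res,key=lambda r:r[0])[:4]:print(r)
E
```

```text
2.800900389503288e-05 [[ 0.001 -0.009  0.287]
 [ 0.005 -0.013 -0.013]
 [-0.004 -0.013  0.023]
 [ 0.004 -0.012  0.443]
 [ 0.02  -0.012  0.048]
 [-0.005  0.007  0.448]
 [ 0.006  0.007  0.054]
 [-0.006  0.002  0.304]]
[[0.0002 0.0021]
 [0.0016 0.0051]
 [0.0023 0.0073]
 [0.001  0.0088]
 [0.0006 0.0129]
 [0.0026 0.0054]
 [0.0022 0.006 ]]
(np.float64(0.3817103741186509), array([ 0.39,  0.3 , -0.38,  1.42,  0.11,  1.45, -1.74]), [[0.45, 0.04, 0.41, -55.77, 58.19], [0.45, -0.3, 0.48, 86.52, 18.99]])
(np.float64(0.44146418317374403), array([ 0.44,  0.31, -0.44,  1.41,  0.13,  1.45, -1.75]), [[0.54, -0.14, 0.26, -67.36, 41.33], [0.62, 0.12, 0.47, 16.98, 53.51]])
(np.float64(0.475121615739887), array([ 0.46,  0.31, -0.48,  1.41,  0.14,  1.45, -1.76]), [[0.37, 0.31, 0.34, -40.77, 48.01], [0.58, 0.16, 0.54, 78.11, 34.82]])
(np.float64(0.6123978221655679), array([ 0.56,  0.34, -0.61,  1.4 ,  0.19,  1.46, -1.79]), [[0.39, -0.14, 0.53, -43.99, 45.21], [0.6, -0.06, 0.39, 61.84, 28.07]])
```

Run:
```python
from k import *
p=np.load("p.npy");q=np.array(manip.get_obs()["joint_pos"])
W=[pose((.45,.04,.41),-56,55),pose((.6,.1,.45),17,50),pose((.6,-.1,.3),-10,0)]
q=follow(q,W,p);rows(*W[:2])
for tl in(10,20,25):
    print("tilt",tl);a=follow(q,[pose((.45,-.211,.15),-10.6,tl),pose((.434,-.211,.029),-10.6,tl)],p)
    print(" pour",tl-60,tl-75);follow(a,[pose((.434,-.211,.25),-10.6,tl),pose((.5,-.07,.3),0,tl),pose((.55,-.04,.3),0,tl-60),pose((.55,-.04,.3),0,tl-75)],p)
```

```text
[ 1.19 -0.5  -0.99  1.94 -0.42  1.19 -2.41] err 0.2553
[ 0.55 -0.33 -0.58  1.91 -0.55  0.69 -1.08] err 0.0
[ 0.6   0.35 -0.67  1.4   0.21  1.47 -1.8 ] err 0.0
now [ 0.4512 -0.1922  0.2812] z [ 0.049 -0.02  -0.999] j [ 2.22 -0.5  -1.47  1.72 -0.52  1.44 -0.95] t 5.5
[-0.3833, 0.8559, 0.7132, -0.0288, -0.2156, -0.1219]
[0.2344, 0.8066, -0.4468, 0.1105, -0.3205, -0.1546]
tilt 10
[ 0.96  0.07 -0.6   2.01  0.01  0.9  -1.41] err 0.0
[ 0.91  0.25 -0.57  2.14  0.17  0.63 -1.52] err 0.0
 pour -50 -65
[ 1.01 -0.08 -0.59  1.92 -0.09  1.12 -1.31] err 0.0
[ 0.86 -0.05 -0.77  1.78 -0.05  1.22 -1.47] err 0.0
[ 0.23  0.85 -0.52  0.87  0.21  2.06 -1.8 ] err 0.1358
[ 0.08  1.09 -0.33  0.45  0.13  2.06 -1.75] err 0.3198
tilt 20
[ 0.98 -0.05 -0.57  2.15 -0.16  0.7  -1.24] err 0.0
[ 0.94  0.17 -0.55  2.27  0.02  0.39 -1.36] err 0.0
 pour -40 -55
[ 1.02 -0.21 -0.53  2.05 -0.26  0.95 -1.16] err 0.0
[ 0.91 -0.21 -0.73  1.92 -0.23  1.04 -1.32] err 0.0
[ 0.31  0.73 -0.59  1.02  0.24  2.06 -1.8 ] err 0.0492
[ 0.16  0.9  -0.39  0.79  0.15  2.06 -1.76] err 0.1799
tilt 25
[ 0.97 -0.1  -0.53  2.22 -0.28  0.6  -1.13] err 0.0
[ 0.94  0.13 -0.52  2.34 -0.15  0.26 -1.18] err 0.0
 pour -35 -50
[ 1.01 -0.27 -0.49  2.12 -0.34  0.87 -1.08] err 0.0
[ 0.91 -0.28 -0.69  2.   -0.32  0.95 -1.24] err 0.0
[ 0.37  0.69 -0.66  1.08  0.26  2.06 -1.81] err 0.0118
[ 0.2   0.84 -0.45  0.88  0.18  2.06 -1.77] err 0.1312
```

```bash
cat >> k.py <<'E'
def lip(L,psi,beta,t0):
    "tool pose putting the lip at L with the scoop pitched beta deg lip-down along psi"
    b,a=np.radians(beta),np.radians(psi);x=.148*np.cos(b)-.011*np.sin(b);z=-.148*np.sin(b)-.011*np.cos(b)
    return pose(np.array(L)-[x*np.cos(a),x*np.sin(a),z],psi,t0-beta)
def pourL(psi,dz=.018,back=.018):
    a=np.radians(psi);return (.603-back*np.cos(a),-.027-back*np.sin(a),.11+dz)
E
python3 - <<'E'
from k import *
import io,contextlib
p=np.load("p.npy");q0=np.array([.94,.15,-.54,2.3,-.05,.32,-1.3]);t0=20
for psi in range(-150,181,30):
    P=[pose((.434,-.211,.029),-10.6,t0),pose((.45,-.2,.25),-10.6,t0)]
    L=pourL(psi,.12,.018)
    n=int(np.ceil(abs(psi+10.6)/40))
    P+=[lip(np.array([.5,-.15,.27])*(1-f)+np.array(L)*f,-10.6+(psi+10.6)*f,0,t0) for f in np.linspace(0,1,n+1)[1:]]
    E=[]
    with contextlib.redirect_stdout(io.StringIO()):
        q=q0
        for X in P+[lip(pourL(psi,.05),psi,30,t0)]+[lip(pourL(psi),psi,b,t0) for b in(60,70,80)]:
            q=follow(q,[X],p);E.append(round(float(np.linalg.norm(err(q,X,p))),3))
    print(psi,E,q.round(2))
E
```

```text
-150 [0.0, 0.0, 0.0, 0.112, 0.306, 0.48, 0.367, 0.215, 0.199, 0.148] [ 1.98  0.05 -1.47  2.16 -1.26  0.68 -2.6 ]
-120 [0.0, 0.0, 0.0, 0.155, 0.36, 0.281, 0.225, 0.238, 0.279] [ 2.6  -0.47 -1.47  1.96 -1.27  1.6  -2.57]
-90 [0.0, 0.0, 0.0, 0.234, 0.228, 0.294, 0.293, 0.282] [ 2.6  -0.5  -1.47  1.67 -1.27  2.04 -2.26]
-60 [0.0, 0.0, 0.0, 0.108, 0.193, 0.326, 0.339, 0.389] [ 2.6  -0.5  -1.47  1.33 -1.12  2.06 -1.96]
-30 [0.0, 0.0, 0.0, 0.0, 0.0, 0.015, 0.1] [ 0.48  1.05 -0.85  0.83 -0.03  2.06 -2.47]
0 [0.0, 0.0, 0.0, 0.0, 0.003, 0.098, 0.242] [ 0.08  1.05 -0.31  0.57  0.11  2.06 -1.75]
30 [0.0, 0.0, 0.0, 0.0, 0.0, 0.0, 0.051, 0.126] [-0.23  0.9   0.1   0.88  0.36  2.06 -1.06]
60 [0.0, 0.0, 0.0, 0.0, 0.0, 0.0, 0.0, 0.002] [-0.25  0.71 -0.13  1.2   0.75  2.06 -0.84]
90 [0.0, 0.0, 0.0, 0.0, 0.0, 0.0, 0.0, 0.0, 0.0] [-0.2   0.52 -0.33  1.53  1.02  1.78 -0.68]
120 [0.0, 0.0, 0.0, 0.0, 0.0, 0.0, 0.0, 0.0, 0.0, 0.0] [-0.13  0.27 -0.41  1.87  1.2   1.37 -0.51]
150 [0.0, 0.0, 0.0, 0.0, 0.0, 0.0, 0.0, 0.0, 0.0, 0.0, 0.0] [ 0.11  0.01 -0.52  2.15  1.38  0.79 -0.33]
180 [0.0, 0.0, 0.0, 0.0, 0.0, 0.0, 0.0, 0.0, 0.0, 0.0, 0.062] [ 0.09 -0.15 -0.13  2.31 -0.34  0.06  1.87]
```

```bash
python3 jog.py '-0.383 0.856 0.713 -0.029 -0.216 -0.122 0.5;-0.383 0.856 0.713 -0.029 -0.216 -0.122 0.5;-0.383 0.856 0.713 -0.029 -0.216 -0.122 0.5;-0.383 0.856 0.713 -0.029 -0.216 -0.122 0.5;-0.383 0.856 0.713 -0.029 -0.216 -0.122 0.5;-0.383 0.856 0.713 -0.029 -0.216 -0.122 0.5;-0.383 0.856 0.713 -0.029 -0.216 -0.122 0.5;0.234 0.807 -0.447 0.11 -0.32 -0.155 0.5;0.234 0.807 -0.447 0.11 -0.32 -0.155 0.5;0.234 0.807 -0.447 0.11 -0.32 -0.155 0.5;0.234 0.807 -0.447 0.11 -0.32 -0.155 0.5;0.234 0.807 -0.447 0.11 -0.32 -0.155 0.5;0.234 0.807 -0.447 0.11 -0.32 -0.155 0.5;0.234 0.807 -0.447 0.11 -0.32 -0.155 0.5;0.234 0.807 -0.447 0.11 -0.32 -0.155 0.5;0.234 0.807 -0.447 0.11 -0.32 -0.155 0.5'
python3 - <<'E'
from k import *
p=np.load("p.npy");q=np.array(manip.get_obs()["joint_pos"])
W=[pose((.55,-.15,.3),-10.6,0),pose((.46,-.21,.15),-10.6,20),pose((.434,-.211,.029),-10.6,20)]
rows(*W);follow(q,W,p)
E
```

```text
clock: 7.5
position: [0.6132, 0.1042, 0.4393]
ee_rot: [0.896, 0.134, 0.418, -0.062]
ft_force: [0.4, -0.4, 0.4]
grip_width: 0.497
grasp_force: 0.0
now [0.6132 0.1042 0.4393] z [ 0.734  0.223 -0.642] j [ 0.4  -0.29 -0.47  1.9  -0.44  0.67 -1.16] t 7.5
[-0.2093, -0.8564, 0.4497, -0.2076, 0.2246, -0.0015]
[-0.2785, -0.5145, 0.3984, -0.3846, 0.2587, 0.019]
[-0.2785, -0.5145, 0.3984, -0.4936, 0.252, 0.0774]
[ 0.56  0.22 -0.44  1.51  0.09  1.43 -1.64] err 0.0
[ 0.75 -0.04 -0.36  2.14 -0.13  0.69 -1.29] err 0.0
[ 0.75  0.14 -0.35  2.29 -0.07  0.38 -1.28] err 0.0
```

```bash
python3 jog.py '-0.209 -0.856 0.450 -0.208 0.225 -0.0015 0.5;-0.209 -0.856 0.450 -0.208 0.225 -0.0015 0.5;-0.209 -0.856 0.450 -0.208 0.225 -0.0015 0.5;-0.209 -0.856 0.450 -0.208 0.225 -0.0015 0.5;-0.209 -0.856 0.450 -0.208 0.225 -0.0015 0.5;-0.209 -0.856 0.450 -0.208 0.225 -0.0015 0.5;-0.2785 -0.5145 0.3984 -0.385 0.2587 0.019 0.5;-0.2785 -0.5145 0.3984 -0.385 0.2587 0.019 0.5;-0.2785 -0.5145 0.3984 -0.385 0.2587 0.019 0.5;-0.2785 -0.5145 0.3984 -0.385 0.2587 0.019 0.5;-0.2785 -0.5145 0.3984 -0.385 0.2587 0.019 0.5'
python3 - <<'E'
from h import *
rows(pose((.434,-.2105,.08),-10.6,20),pose((.434,-.2105,.028),-10.6,20))
E
```

```text
clock: 8.88
position: [0.4666, -0.2126, 0.1319]
ee_rot: [0.981, -0.091, 0.173, 0.016]
ft_force: [1.0, 0.8, 1.1]
grip_width: 0.502
grasp_force: 0.0
now [ 0.4666 -0.2126  0.1319] z [ 0.336 -0.063 -0.94 ] j [ 0.77 -0.03 -0.38  2.14 -0.13  0.69 -1.28] t 8.9
[-0.0001, 0.0002, -0.001, -0.0482, 0.004, 0.0564]
[-0.0001, 0.0002, -0.001, -0.066, 0.0041, 0.1052]
```

```bash
python3 jog.py '0 0 0 -0.048 0.004 0.0564 0.5;0 0 0 -0.048 0.004 0.0564 0.5;0 0 0 -0.066 0.004 0.105 0.5;0 0 0 -0.066 0.004 0.105 0.5;0 0 0 -0.066 0.004 0.105 0.5;0 0 0 -0.066 0.004 0.105 0.0;0 0 0 -0.066 0.004 0.105 0.0;0 0 0 -0.066 0.004 0.105 0.0;0 0 0 -0.066 0.004 0.105 0.0;0 0 0 -0.066 0.004 0.105 0.0' 60
python3 - <<'E'
from h import *
rows(pose((.434,-.2105,.028),-10.6,20))
t=manip.camera("top")[170:300,340:470];s=manip.camera("scene")[240:370,290:420]
cv2.imwrite("pics/g3.png",cv2.resize(np.hstack([s,t]),(800,400),interpolation=cv2.INTER_CUBIC))
E
```

```text
clock: 10.12
position: [0.4414, -0.212, 0.0124]
ee_rot: [0.98, -0.091, 0.175, 0.017]
ft_force: [-4.7, 2.6, 11.3]
grip_width: 0.174
grasp_force: 59.2
now [ 0.4414 -0.212   0.0124] z [ 0.339 -0.064 -0.939] j [ 0.76  0.14 -0.36  2.29 -0.08  0.38 -1.28] t 10.1
[0.0008, -0.0035, 0.0009, -0.0018, -0.0001, 0.0015]
```

View pics/g3.png

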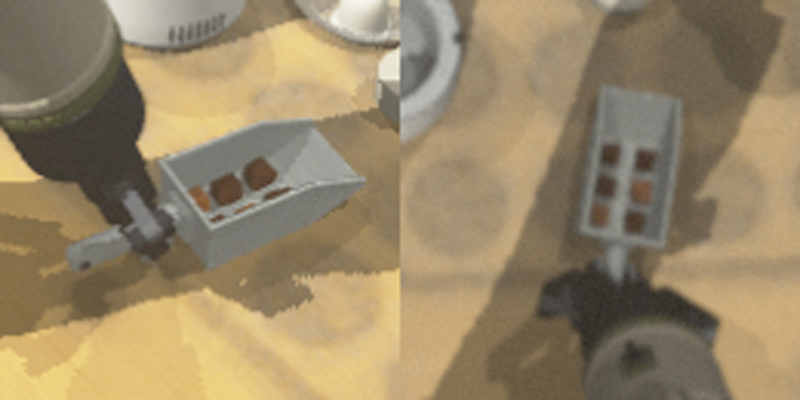

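The scoop is gripped squarely across the handle and all six chunks are still in it. Now I'll lift and turn to heading 90°.

```bash
python3 jog.py '0 0 0 0.004 0 -0.012 0;0 0 0 0.012 0 -0.037 0;0 0 0 0.025 0 -0.073 0;0 0 0 0.038 0 -0.11 0;0 0 0 0.05 0 -0.147 0;0 0 0 0.062 0 -0.18 0;0 0 0 0.072 0 -0.21 0;0 0 0 0.075 0 -0.22 0;0 0 0 0.075 0 -0.22 0'
python3 - <<'E'
from k import *
p=np.load("p.npy");q=np.array(manip.get_obs()["joint_pos"])
H=np.array(pourL(90,.12));W=[lip((.55,-.18,.24),40,0,20),lip((.59,-.09,.235),80,0,20),lip(H,90,0,20)]
rows(*W);follow(q,W,p)
E
```

```text
clock: 11.35
position: [0.4351, -0.2105, 0.2429]
ee_rot: [0.981, -0.091, 0.173, 0.016]
ft_force: [-0.0, -0.3, -1.0]
grip_width: 0.174
grasp_force: 58.7
now [ 0.4351 -0.2105  0.2429] z [ 0.337 -0.063 -0.939] j [ 0.81 -0.22 -0.34  2.06 -0.21  0.97 -1.2 ] t 11.3
[0.3022, -0.0006, -0.8292, 0.0132, 0.0583, 0.0149]
[0.5412, -0.0005, -1.4852, 0.1187, -0.0053, 0.0587]
[0.6009, -0.0004, -1.6492, 0.1443, -0.0543, 0.0733]
[ 0.81  0.04 -0.12  1.85 -0.36  1.21 -0.07] err 0.0
[ 0.67  0.37 -0.23  1.47 -0.25  1.41  0.33] err 0.0
[ 0.6   0.45 -0.27  1.38 -0.21  1.45  0.38] err 0.0
```

```bash
python3 jog.py '0.03 0 -0.08 0.001 0.006 0.001 0;0.075 0 -0.207 0.003 0.015 0.004 0;0.12 0 -0.33 0.005 0.023 0.006 0;0.165 0 -0.455 0.007 0.032 0.008 0;0.21 0 -0.58 0.009 0.041 0.01 0;0.255 0 -0.70 0.011 0.05 0.012 0;0.302 0 -0.829 0.013 0.058 0.015 0;0.345 0 -0.95 0.033 0.046 0.023 0;0.39 0 -1.07 0.052 0.034 0.031 0;0.435 0 -1.19 0.072 0.022 0.039 0;0.48 0 -1.31 0.092 0.010 0.047 0;0.52 0 -1.43 0.11 0 0.055 0;0.55 0 -1.52 0.124 -0.015 0.061 0;0.58 0 -1.59 0.135 -0.036 0.068 0;0.6 0 -1.645 0.143 -0.05 0.072 0;0.6009 0 -1.649 0.1443 -0.0543 0.0733 0;0.6009 0 -1.649 0.1443 -0.0543 0.0733 0'
python3 - <<'E'
from k import *
p=np.load("p.npy");q=np.array(manip.get_obs()["joint_pos"])
W=[lip(pourL(90,.06,.035),90,25,20),lip(pourL(90,.025,.025),90,40,20)]+[lip(pourL(90,.018,.02),90,b,20) for b in(55,65,75)]
rows(*W);follow(q,W,p)
cv2.imwrite("pics/b0.png",manip.camera("scene"))
E
```

```text
clock: 13.48
position: [0.6027, -0.187, 0.2229]
ee_rot: [0.697, 0.696, 0.123, -0.123]
ft_force: [0.9, 0.9, -2.1]
grip_width: 0.177
grasp_force: 58.7
now [ 0.6027 -0.187   0.2229] z [-0.     0.342 -0.94 ] j [ 0.6   0.47 -0.28  1.34 -0.2   1.47  0.37] t 13.5
[-0.0006, -0.4368, -0.0014, -0.0054, 0.0003, -0.0031]
[-0.0008, -0.6986, -0.0013, 0.0203, 0.0002, 0.0094]
[-0.001, -0.9604, -0.0012, 0.0561, 0.0002, 0.002]
[-0.0011, -1.135, -0.0012, 0.0802, 0.0001, -0.0034]
[-0.0012, -1.3095, -0.0011, 0.1049, 0.0001, -0.0046]
[ 0.38  0.33 -0.25  1.49  0.17  1.32  0.1 ] err 0.0
[ 0.19  0.31 -0.25  1.56  0.44  1.33 -0.17] err 0.0
[ 0.01  0.34 -0.26  1.57  0.68  1.45 -0.4 ] err 0.0
[-0.1   0.39 -0.26  1.56  0.82  1.56 -0.53] err 0.0
[-0.21  0.46 -0.25  1.55  0.94  1.69 -0.62] err 0.0
```

```bash
python3 jog.py '0 -0.15 0 -0.002 0 -0.001 0;0 -0.3 0 -0.004 0 -0.002 0;0 -0.437 0 -0.0054 0 -0.003 0;0 -0.56 0 0.007 0 0.003 0;0 -0.699 0 0.020 0 0.009 0;0 -0.8 0 0.034 0 0.007 0;0 -0.88 0 0.045 0 0.004 0;0 -0.96 0 0.056 0 0.002 0;0 -0.96 0 0.056 0 0.002 0;0 -1.05 0 0.068 0 -0.0005 0;0 -1.135 0 0.080 0 -0.0034 0;0 -1.135 0 0.080 0 -0.0034 0;0 -1.22 0 0.092 0 -0.004 0;0 -1.31 0 0.105 0 -0.0046 0;0 -1.31 0 0.105 0 -0.0046 0;0 -1.31 0 0.105 0 -0.0046 0'
python3 - <<'E'
from h import *
rows()
s=manip.camera("scene")[130:270,270:430];t=manip.camera("top")[130:270,260:420]
cv2.imwrite("pics/p1.png",cv2.resize(np.hstack([s,t]),(800,350),interpolation=cv2.INTER_CUBIC))
E
```

```text
clock: 15.52
position: [0.6031, -0.0918, 0.264]
ee_rot: [0.629, 0.626, -0.326, 0.326]
ft_force: [-0.1, -0.5, -0.4]
grip_width: 0.171
grasp_force: 58.9
now [ 0.6031 -0.0918  0.264 ] z [-0.002 -0.818 -0.575] j [-0.2   0.44 -0.23  1.56  0.94  1.66 -0.6 ] t 15.5
```

View pics/p1.png

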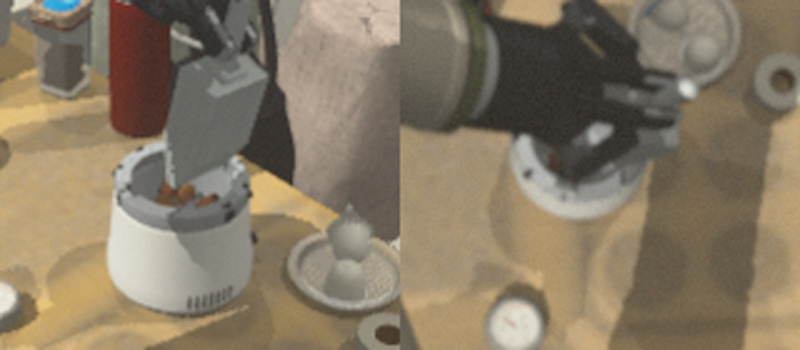

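The picture shows the brown chunks in the mill's bowl around crop (185,190), under the lip, with none visible outside. I'll raise the scoop, level it and return it.

Run:
```python
from k import *
p=np.load("p.npy");q=np.array(manip.get_obs()["joint_pos"])
W=[lip(pourL(90,.09,.03),90,60,20),lip(pourL(90,.13,.05),90,0,20),lip((.57,-.14,.24),60,0,20),lip((.55,-.2,.24),30,0,20),pose((.436,-.2105,.2),-10.6,20),pose((.436,-.2105,.12),-10.6,20)]
rows(*W);follow(q,W,p)
```

```text
now [ 0.603  -0.0917  0.2642] z [-0.002 -0.818 -0.575] j [-0.2   0.44 -0.23  1.56  0.94  1.66 -0.6 ] t 15.6
[-0.0018, 0.2606, -0.003, -0.0691, 0.0002, 0.0026]
[-0.0, 1.3078, -0.0037, -0.0477, 0.0004, 0.1216]
[0.1687, 1.2762, 0.5324, -0.0733, -0.1033, 0.1578]
[0.3358, 1.1796, 1.064, -0.0782, -0.1751, 0.1647]
[0.5565, 0.9374, 1.7659, -0.0024, -0.1604, 0.1456]
[0.5565, 0.9374, 1.7659, 0.0631, -0.1605, 0.1915]
[-0.05  0.3  -0.23  1.49  0.73  1.59 -0.36] err 0.0
[ 0.57  0.46 -0.18  1.33 -0.24  1.5   0.43] err 0.0
[ 0.7   0.21 -0.1   1.67 -0.34  1.31  0.17] err 0.0
[ 0.74 -0.02 -0.05  1.92 -0.36  1.15 -0.22] err 0.0
[ 0.7  -0.15 -0.27  2.13 -0.17  0.82 -1.24] err 0.0
[ 0.7  -0.04 -0.28  2.22 -0.15  0.62 -1.24] err 0.0
```

```bash
python3 jog.py '0 0.13 0 -0.035 0 0.001 0;0 0.26 0 -0.069 0 0.003 0;0 0.26 0 -0.069 0 0.003 0;0 1.308 0 -0.048 0 0.122 0;0 1.308 0 -0.048 0 0.122 0;0 1.308 0 -0.048 0 0.122 0;0 1.308 0 -0.048 0 0.122 0;0 1.308 0 -0.048 0 0.122 0;0 1.308 0 -0.048 0 0.122 0;0.169 1.276 0.532 -0.073 -0.103 0.158 0;0.169 1.276 0.532 -0.073 -0.103 0.158 0;0.169 1.276 0.532 -0.073 -0.103 0.158 0;0.336 1.18 1.064 -0.078 -0.175 0.165 0;0.336 1.18 1.064 -0.078 -0.175 0.165 0;0.336 1.18 1.064 -0.078 -0.175 0.165 0;0.5565 0.937 1.766 -0.0024 -0.16 0.146 0;0.5565 0.937 1.766 -0.0024 -0.16 0.146 0;0.5565 0.937 1.766 -0.0024 -0.16 0.146 0;0.5565 0.937 1.766 -0.0024 -0.16 0.146 0;0.5565 0.937 1.766 -0.0024 -0.16 0.146 0'
python3 - <<'E'
from h import *
A=(R.from_quat([.98,-.091,.175,.017]))
t=np.array([.4414,-.2118,.0127])
rows((t+[0,0,.06],A),(t+[0,0,.01],A),(t+[0,0,.001],A))
np.set_printoptions(precision=3,suppress=True)
im=manip.camera("top");cv2.imwrite("pics/t2.png",im);s=manip.camera("scene");cv2.imwrite("pics/s2.png",s)
for n,i in(("top",im),("scene",s)):
    h=cv2.cvtColor(i,cv2.COLOR_BGR2HSV).astype(int);m=(h[...,0]<12)&(h[...,1]>75)&(h[...,2]<190)
    bx=(290,140,170,160) if n=="top" else (290,170,150,190)
    print(n,[(int(a),c.tolist()) for a,c in blobs(i,m,*bx,4)])
E
```

```text
clock: 18.12
position: [0.4427, -0.2097, 0.1814]
ee_rot: [0.981, -0.088, 0.172, 0.017]
ft_force: [-0.6, -0.6, -0.5]
grip_width: 0.173
grasp_force: 59.2
now [ 0.4427 -0.2097  0.1814] z [ 0.334 -0.063 -0.94 ] j [ 0.73 -0.15 -0.3   2.13 -0.17  0.82 -1.23] t 18.1
[-0.001, 0.0063, 0.0056, -0.0379, 0.002, 0.1019]
[-0.001, 0.0063, 0.0056, -0.0549, 0.0019, 0.1489]
[-0.001, 0.0063, 0.0056, -0.058, 0.0018, 0.1574]
top [(13, [332.8, 174.3]), (14, [319.3, 182.2])]
scene [(39, [335.1, 173.4]), (59, [354.6, 182.4]), (22, [337.5, 204.5]), (6, [351.0, 210.5])]
```

```bash
python3 jog.py '0 0.006 0.0056 -0.019 0.001 0.05 0;0 0.006 0.0056 -0.038 0.002 0.1 0;0 0.006 0.0056 -0.05 0.002 0.135 0;0 0.006 0.0056 -0.055 0.002 0.149 0;0 0.006 0.0056 -0.0575 0.002 0.1555 0;0 0.006 0.0056 -0.058 0.002 0.1574 0;0 0.006 0.0056 -0.058 0.002 0.1574 0;0 0.006 0.0056 -0.058 0.002 0.1574 0.4;0 0.006 0.0056 -0.058 0.002 0.1574 0.4;0 0.006 0.0056 -0.058 0.002 0.1574 0.4'
python3 - <<'E'
from h import *
rows()
E
```

```text
clock: 19.48
position: [0.4421, -0.2128, 0.0144]
ee_rot: [0.98, -0.092, 0.176, 0.017]
ft_force: [-0.5, -0.1, -0.5]
grip_width: 0.4
grasp_force: 0.0
now [ 0.4421 -0.2128  0.0144] z [ 0.341 -0.065 -0.938] j [ 0.71  0.13 -0.31  2.29 -0.1   0.38 -1.26] t 19.5
```

Run:
```python
from k import *
p=np.load("p.npy");q=np.array(manip.get_obs()["joint_pos"])
W=[pose((.42,-.208,.1),-10.6,20),pose((.48,-.12,.28),-10.6,10),pose((.53,.1,.28),-33.3,0),pose((.5296,.274,.13),-33.3),pose((.5296,.274,.039),-33.3),
 pose((.53,.25,.25),-33.3),pose((.603,-.027,.25),-15.3),pose((.603,-.027,.137),-15.3),pose((.603,-.027,.137),-52.5)]
rows(*W[:4]);follow(q,W,p)
```

```text
now [ 0.4421 -0.2128  0.0144] z [ 0.341 -0.065 -0.938] j [ 0.71  0.13 -0.31  2.29 -0.1   0.38 -1.26] t 19.5
[0.001, -0.0055, -0.0021, 0.0085, -0.0006, -0.0694]
[0.0008, -0.18, -0.0021, 0.1076, -0.0982, -0.2238]
[-0.0696, -0.35, 0.3898, 0.1122, -0.3237, -0.2218]
[-0.0696, -0.35, 0.3898, 0.0293, -0.4946, -0.0926]
[ 0.74 -0.04 -0.31  2.27 -0.17  0.57 -1.21] err 0.0
[ 0.64 -0.07 -0.46  1.85 -0.03  1.18 -1.57] err 0.0
[ 0.33  0.2  -0.68  1.6   0.13  1.38 -2.51] err 0.0
[-0.44  0.38 -0.13  1.66  0.05  1.11 -2.6 ] err 0.041
[-0.73  0.48  0.22  1.75 -0.13  0.93 -2.6 ] err 0.0004
[-0.76  0.25  0.3   1.58 -0.08  1.32 -2.6 ] err 0.0009
[-0.39  0.29  0.44  1.55 -0.12  1.33 -1.77] err 0.0
[-0.37  0.38  0.42  1.68 -0.17  1.11 -1.74] err 0.0
[-0.45  0.4   0.53  1.69 -0.22  1.12 -2.34] err 0.0
```

Run:
```python
from k import *
p=np.load("p.npy");q=np.array(manip.get_obs()["joint_pos"])
W=[pose((.42,-.208,.1),-10.6,20),pose((.48,-.12,.28),30,0),pose((.53,.1,.28),95,0),pose((.5296,.274,.15),146.7),pose((.5296,.274,.039),146.7),
 pose((.53,.25,.25),146.7),pose((.603,-.027,.25),164.7),pose((.603,-.027,.137),164.7),pose((.603,-.027,.137),127.5)]
rows(*W[:4]);follow(q,W,p)
```

```text
now [ 0.4421 -0.2128  0.0144] z [ 0.341 -0.065 -0.938] j [ 0.71  0.13 -0.31  2.29 -0.1   0.38 -1.26] t 19.5
[0.001, -0.0055, -0.0021, 0.0085, -0.0006, -0.0694]
[0.1262, -0.3393, -0.7032, 0.1045, -0.0982, -0.2246]
[0.3269, -0.2472, -1.8235, 0.1122, -0.3237, -0.2218]
[0.4854, -0.0965, -2.7091, 0.0363, -0.4946, -0.1114]
[ 0.74 -0.04 -0.31  2.27 -0.17  0.57 -1.21] err 0.0
[ 0.57  0.06 -0.44  1.73  0.02  1.36 -0.92] err 0.0
[ 0.33  0.19 -0.69  1.61  0.12  1.38 -0.29] err 0.0
[ 0.09  0.48 -0.83  1.62  0.37  1.21  0.17] err 0.0
[ 0.03  0.61 -0.76  1.7   0.48  1.03  0.1 ] err 0.0
[ 0.17  0.37 -0.87  1.53  0.28  1.37  0.26] err 0.0
[ 0.61  0.38 -0.81  1.51  0.28  1.38  1.08] err 0.0
[ 0.58  0.48 -0.77  1.63  0.36  1.18  1.02] err 0.0
[ 0.49  0.44 -0.66  1.64  0.29  1.16  0.41] err 0.0
```

```bash
python3 jog.py '0 0 0 0.004 0 -0.035 0.4;0 0 0 0.0085 0 -0.07 0.4;0.126 -0.339 -0.703 0.1045 -0.098 -0.225 0.6;0.126 -0.339 -0.703 0.1045 -0.098 -0.225 0.6;0.126 -0.339 -0.703 0.1045 -0.098 -0.225 0.6;0.126 -0.339 -0.703 0.1045 -0.098 -0.225 0.6;0.327 -0.247 -1.8235 0.112 -0.324 -0.222 0.6;0.327 -0.247 -1.8235 0.112 -0.324 -0.222 0.6;0.327 -0.247 -1.8235 0.112 -0.324 -0.222 0.6;0.327 -0.247 -1.8235 0.112 -0.324 -0.222 0.6;0.327 -0.247 -1.8235 0.112 -0.324 -0.222 0.6;0.327 -0.247 -1.8235 0.112 -0.324 -0.222 0.6;0.485 -0.0965 -2.709 0.036 -0.4946 -0.111 0.6;0.485 -0.0965 -2.709 0.036 -0.4946 -0.111 0.6;0.485 -0.0965 -2.709 0.036 -0.4946 -0.111 0.6;0.485 -0.0965 -2.709 0.036 -0.4946 -0.111 0.6;0.485 -0.0965 -2.709 0.036 -0.4946 -0.111 0.6;0.485 -0.0965 -2.709 0.036 -0.4946 -0.111 0.6'
python3 - <<'E'
from h import *
rows(pose((.5296,.274,.08),146.7),pose((.5296,.274,.039),146.7))
E
```

```text
clock: 21.72
position: [0.5292, 0.2742, 0.1303]
ee_rot: [0.287, 0.958, 0.0, -0.001]
ft_force: [-0.6, -1.5, -0.0]
grip_width: 0.601
grasp_force: 0.0
now [0.5292 0.2742 0.1303] z [-0.001  0.001 -1.   ] j [ 0.13  0.49 -0.88  1.63  0.4   1.21  0.15] t 21.7
[-0.0002, -0.0012, -0.0005, -0.0005, 0.0001, 0.069]
[-0.0002, -0.0012, -0.0005, -0.0006, 0.0001, 0.11]
```

```bash
python3 jog.py '0 0 0 0 0 0.06 0.6;0 0 0 0 0 0.09 0.6;0 0 0 0 0 0.107 0.6;0 0 0 0 0 0.11 0.6;0 0 0 0 0 0.11 0.6;0 0 0 0 0 0.11 0;0 0 0 0 0 0.11 0;0 0 0 0 0 0.11 0;0 0 0 0 0 0.11 0;0 0 0 0 0 0.11 0' 60
python3 - <<'E'
from h import *
rows()
t=manip.camera("top");s=manip.camera("scene");cv2.imwrite("pics/t3.png",t);cv2.imwrite("pics/s3.png",s)
a=cv2.imread("pics/top0.png");d=cv2.absdiff(a,t).max(2)
print("scoop region diff", (d[195:285,395:435]>60).sum(), blobs(t,d>60,380,180,70,110,4)[:8])
h=cv2.cvtColor(t,cv2.COLOR_BGR2HSV).astype(int);m=((h[...,0]<14)|(h[...,0]>172))&(h[...,1]>60)&(h[...,2]<190)
print("brown",[(int(x),c.tolist()) for x,c in blobs(t,m,300,150,140,110,4)])
v=np.hstack([t[150:225,295:370],t[190:265,370:445]]);w=np.hstack([s[170:245,305:380],s[265:340,310:385]])
cv2.imwrite("pics/v.png",cv2.resize(np.vstack([v,w]),(600,600),interpolation=cv2.INTER_CUBIC))
E
```

```text
clock: 22.98
position: [0.5299, 0.2745, 0.0217]
ee_rot: [0.287, 0.958, 0.001, 0.0]
ft_force: [-1.6, -1.0, 6.7]
grip_width: 0.148
grasp_force: 60.0
now [0.5299 0.2745 0.0217] z [ 0.001  0.001 -1.   ] j [ 0.07  0.62 -0.81  1.71  0.51  1.04  0.08] t 23.0
scoop region diff 490 [(np.int32(7), array([412.4, 181.1])), (np.int32(139), array([410.6, 205.8])), (np.int32(91), array([383.4, 215.4])), (np.int32(7), array([394.9, 212.7])), (np.int32(23), array([401.6, 226.3])), (np.int32(138), array([418.2, 225.6])), (np.int32(17), array([407.5, 220.1])), (np.int32(20), array([405.8, 230.3]))]
brown [(36, [333.2, 173.6]), (74, [321.4, 180.4]), (23, [322.6, 192.8]), (11, [328.4, 198.6])]
```

View pics/v.png

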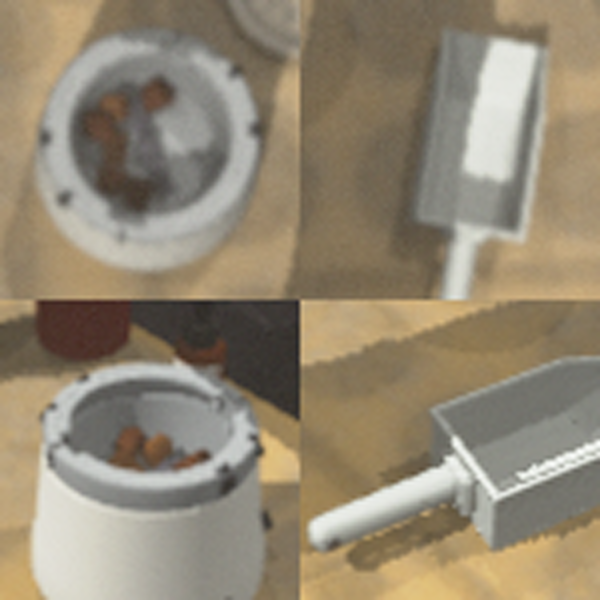

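The final look shows all chunks low in the bowl and the scoop upright and empty. I'll lift the lid and carry it over the mouth.

Run:
```python
from h import *
d=GO
rows(pose((.53,.27,.2217+0),146.7),pose((.603,-.027,.2217),164.7),pose((.603,-.027,.135+d),164.7))
```

```text
now [0.5299 0.2745 0.0217] z [ 0.001  0.001 -1.   ] j [ 0.07  0.62 -0.81  1.71  0.51  1.04  0.08] t 23.1
[0.0013, 0.0006, -0.0003, -0.0026, -0.0035, -0.1813]
[0.0012, 0.0008, -0.3145, -0.2268, -0.2115, -0.1814]
[0.0012, 0.0008, -0.3145, -0.2267, -0.2116, -0.1134]
```

```bash
python3 jog.py '0 0 0 0 0 -0.03 0;0 0 0 0 0 -0.09 0;0 0 0 -0.0026 -0.0035 -0.15 0;0 0 0 -0.0026 -0.0035 -0.1813 0;0 0 -0.05 -0.05 -0.05 -0.1813 0;0 0 -0.15 -0.09 -0.09 -0.1813 0;0 0 -0.25 -0.13 -0.13 -0.1813 0;0 0 -0.3145 -0.17 -0.165 -0.1813 0;0 0 -0.3145 -0.205 -0.195 -0.1813 0;0 0 -0.3145 -0.2268 -0.2115 -0.1813 0;0 0 -0.3145 -0.2267 -0.2116 -0.15 0;0 0 -0.3145 -0.2267 -0.2116 -0.12 0;0 0 -0.3145 -0.2267 -0.2116 -0.12 0;0 0 -0.3145 -0.2267 -0.2116 -0.12 0'
python3 - <<'E'
from h import *
np.set_printoptions(precision=4,suppress=True)
rows(pose((.603,-.027,.1197+GO),164.7))
t=manip.camera("top");s=manip.camera("scene");cv2.imwrite("pics/t4.png",t);cv2.imwrite("pics/s4.png",s)
# refine the mill centre from both views of the two marks on the near-left side
print(tri([(325.5,189),(317.5,196)],[(305.7,184),(310.4,199.2)]))
E
```

```text
clock: 24.82
position: [0.6031, -0.0269, 0.1418]
ee_rot: [0.133, 0.991, 0.0, 0.0]
ft_force: [0.2, 0.0, -0.7]
grip_width: 0.152
grasp_force: 58.9
now [ 0.6031 -0.0269  0.1418] z [ 0.001  0.    -1.   ] j [ 0.63  0.49 -0.86  1.6   0.38  1.23  1.01] t 24.8
[0.0007, 0.0008, 0.0004, 0.0001, -0.0001, 0.0221]
[[0.601  0.0322 0.1103 0.    ]
 [0.568  0.0207 0.111  0.002 ]]
```

```bash
python3 jog.py '0 0 0 0 0 0.004 0;0 0 0 0 0 0.008 0;0 0 0 0 0 0.011 0;0 0 0 0 0 0.014 0;0 0 0 0 0 0.014 0'
```

```text
clock: 25.55
position: [0.6027, -0.0272, 0.1264]
ee_rot: [0.133, 0.991, 0.0, -0.0]
ft_force: [1.8, -0.1, -2.5]
grip_width: 0.147
grasp_force: 58.8
```

```bash
python3 jog.py '0 0 0 0 0 0.002 0;0 0 0 0 0 0.004 0;0 0 0 0 0 0.006 0;0 0 0 0 0 0.008 0;0 0 0 0 0 0.008 0;0 0 0 0 0 0.008 0'
```

```text
clock: 26.3
position: [0.6028, -0.0272, 0.1197]
ee_rot: [0.133, 0.991, -0.0, 0.0]
ft_force: [-3.2, 0.6, 9.1]
grip_width: 0.148
grasp_force: 60.5
```

Seated: the TCP is at 0.1197 as computed, with about 9 N of contact force. I'll turn the lid clockwise, which is +z of the tool.

```bash
python3 jog.py '0 0 0 0 0 0 0;0 0 0.08 0 0 0 0;0 0 0.16 0 0 0 0;0 0 0.24 0 0 0 0;0 0 0.32 0 0 0 0;0 0 0.32 0 0 0 0'
python3 -c "
from h import *
rows();o=manip.get_obs();print(o['torque'],o['ft_force'])"
```

```text
clock: 27.05
position: [0.6035, -0.0261, 0.1197]
ee_rot: [0.289, 0.957, 0.001, 0.001]
ft_force: [0.9, 2.8, 5.7]
grip_width: 0.144
grasp_force: 60.0
now [ 0.6035 -0.0261  0.1197] z [ 0.002  0.001 -1.   ] j [ 0.58  0.49 -0.79  1.62  0.37  1.18  0.7 ] t 27.1
[ 0.62959276 -0.38837666 -0.05810471] [0.8948719  2.77507747 5.65160526]
```

```bash
python3 jog.py '0 0 0.07 0 0 0 0;0 0 0.14 0 0 0 0;0 0 0.21 0 0 0 0;0 0 0.28 0 0 0 0;0 0 0.32 0 0 0 0;0 0 0.32 0 0 0 0;0 0 0.32 0 0 0 0'
python3 - <<'E'
from h import *
np.set_printoptions(precision=4,suppress=True)
o=manip.get_obs();M=R.from_quat(o["ee_rot"]).as_matrix();print("heading",np.degrees(np.arctan2(M[0,1],-M[1,1])),o["position"],o["torque"],o["ft_force"],o["grasp_force"])
for n in("top","scene"):
    im=manip.camera(n);cv2.imwrite(f"pics/{n}5.png",im)
    b=cv2.morphologyEx(cv2.cvtColor(im,cv2.COLOR_BGR2GRAY),cv2.MORPH_BLACKHAT,np.ones((7,7),np.uint8))
    bx=(300,150,70,70) if n=="top" else (308,178,72,50)
    print(n,[(int(a),c.tolist()) for a,c in blobs(im,b>25,*bx,3)])
    for q in(127.5,-52.5):
        r=np.radians(q);print(" arrow expected",proj(n,[[.603+.05*np.cos(r),-.027+.05*np.sin(r),.115]]))
E
```

```text
clock: 27.92
position: [0.6037, -0.0261, 0.1197]
ee_rot: [0.437, 0.899, 0.001, 0.001]
ft_force: [3.2, 3.8, 6.2]
grip_width: 0.149
grasp_force: 60.0
heading 128.16037980055157 [ 0.6037 -0.0261  0.1197] [ 0.637  -0.633   0.0562] [3.2388 3.7607 6.2208] 59.95863854885101
top [(51, [308.1, 167.9]), (103, [319.2, 169.4]), (21, [324.5, 150.8]), (36, [325.9, 163.9]), (11, [305.9, 184.4]), (12, [315.2, 195.7]), (8, [311.1, 198.8]), (10, [318.4, 202.5])]
 arrow expected [[314.3015 196.5678]]
 arrow expected [[350.5043 169.7025]]
scene [(8, [321.5, 195.5]), (3, [317.3, 196.3]), (3, [315.0, 199.0]), (8, [362.2, 201.0]), (281, [349.5, 216.1]), (9, [317.4, 209.2]), (3, [333.0, 213.0]), (5, [338.0, 214.0]), (11, [371.1, 224.5])]
 arrow expected [[320.8572 195.4868]]
 arrow expected [[365.0607 201.905 ]]
```

The lid's arrow shows beside the dome in both views: top (315,196) next to the dome at (311,199), and scene (321.5,195.5) next to (317,196). The lid is seated and still gripped, so I'm handing in.

```bash
python3 -c "
from workcell import manip
print(manip.hand_in())"
```

```text
the job is handed in; nothing more can be done
None
```

I handed the job in at about 28 s on the robot's clock: the chunks are in the bowl, the empty scoop is upright on the bench, and the lid is seated, turned to the dome mark and still gripped. The hand-in returned no verdict.

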